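# Load the curing turntable with a shoe last and index it under the hood

### The job

Lay the small shoe last, sole down and either way round, in the empty metal tray on the turntable. Then turn the turntable until the tray has clicked into place squarely under the amber hood, with the last still lying flat in the tray, and let go. Leave the other things on the desk where they are.

Things in the scene. Friction and masses are not known exactly. Their poses are not given: they have to be found in the camera images.
- small_last: the small pale wooden shoe last, loose on the desk: 150 mm long, 48 wide, 55 high, about 0.3 kg. Origin: centre of its underside (sole); x along its length to the toe, z up. Its heel and instep block is 40 mm wide with upright sides, from x = -65 to +23 mm, top at z = 55 mm; the toe end slopes down. (A similar last, 218 mm long, is a bystander.)
- stand: fixed curing stand: grey base plate 360 (x) by 410 mm (y), 18 high, with the turntable and an amber see-through hood over its left side (+y). Origin: on the turntable axis, at desk level; x away from the robot. The flat hood covers x -134 to +130, y +50 to +221 mm, underside 290 mm above the desk, on two 18 mm posts at y = 212, x = -50 and +120 mm.
- hood_lip (a point): middle of the lower front edge of the hood's roof (the edge nearest the robot), 290 mm above the desk
- turntable (a joint): turntable angle (rad), growing clockwise seen from above. 0: tray on the robot's side (stand's -x). +1.571 (quarter turn): tray at the stand's +y, squarely under the hood. Sprung click stops every 45 degrees: -0.785, 0, 0.785, 1.571, 2.356; let go within 0.07 of a stop it pulls itself in. Passing a click takes about 6 N at the handle.
- turntable_axis (a point): the turntable's axis at the top of its plywood disc (165 mm radius, top 40 mm above the desk)
- tray (a point): centre of the tray's inner floor, 44 mm above the desk, 85 mm from the turntable axis. Axes turn with the turntable: x along the tray's width (inner 68 mm), y along its length (inner 166 mm, across the radius), z up. Walls 6 mm thick, 12 mm above the inner floor.
- handle (a point): centre of the black ball (32 mm) on the turntable's upright handle (12 mm post); 130 mm above the desk, 155 mm from the axis, 50 degrees anticlockwise (from above) of the tray. With the tray under the hood the ball is 15 mm behind and 160 mm below the hood's front edge: no room there for an upright gripper, lean the tool 25 to 35 degrees with its body on the robot's side.
- big_last: bystander: big wooden last, 218 x 70 x 80 mm, origin under its centre
- thread_cone: bystander: white thread cone, 60 mm wide, 90 mm high
- jar: bystander: glass jar, 60 mm wide, 68 mm high
- tape_roll: bystander: roll of tape lying flat, 104 mm wide, 48 mm high
- tin: bystander: tin, 66 mm wide, 110 mm high
- brush: bystander: glue brush, 190 mm long, lying
- mug: bystander: blue mug, 80 mm wide, 95 mm high
- glue_tub: bystander: white tub, 68 mm wide, 85 mm high

How it is judged:
On the way, in this order (a step that is already met when the one before it is completed fails the run):
1. the small last lies flat in the tray while the tray is still out from under the hood (turntable below 1.2 rad) (x of small_last in the frame of tray between -0.018 and 0.018 m and y of small_last in the frame of tray between -0.022 and 0.022 m and z of small_last in the frame of tray between -0.004 and 0.006 m and angle between small_last's own z axis and vertical below 0.12 rad and angle between the x axis of small_last and the y axis of tray, either way round below 0.25 rad and value of joint turntable below 1.2 rad), for 0.2 s.
2. the turntable stands in the click stop under the hood, with the last in the tray (x of small_last in the frame of tray between -0.018 and 0.018 m and y of small_last in the frame of tray between -0.022 and 0.022 m and z of small_last in the frame of tray between -0.004 and 0.006 m and angle between small_last's own z axis and vertical below 0.12 rad and angle between the x axis of small_last and the y axis of tray, either way round below 0.25 rad and value of joint turntable between 1.5208 and 1.6208 rad), for 0.2 s.
At the end, for the whole second after the job is handed in: The turntable rests in the click stop under the hood (1.571 +- 0.05 rad); the small last lies still in the tray, sole down (tilt < 0.12 rad), within 18 mm across and 22 mm along of its centre, sole within 6 mm of the floor, within 0.25 rad of the tray lengthwise, either way round (all of step 2 and velocity of joint turntable between -0.05 and 0.05 rad/s and linear speed of small_last below 0.03 m/s); the robot touches nothing.
It fails at once if a bystander moved by more than 30 mm (distance of any of big_last, thread_cone, jar, tape_roll, tin, brush, mug, glue_tub from where it was at the start of the episode above 0.03 m).
It also fails if it takes over 69 s, if anything falls off the work surface, if the arm or the gripper's body presses on something with over 40 N, if the wrist force passes 120 N, or if a joint passes its speed limit or range.

### The arm

A 7-joint arm with a two-finger parallel gripper is mounted at the origin on the work surface. World frame = base frame: x ahead of the robot, y to its left, z up, the work surface at z = 0. Lengths are in m, angles in rad, forces in N, time in s.
With the tool pointing down it reaches from about 0.4 to 0.9 m from the base axis. Payload 5.6 kg.
Tool frame: the origin (TCP) lies midway between the tips of the shut fingers; the grasp point (between the pads) lies 19 mm behind it; z points along the fingers, y is the line along which they close (so a half turn about z gives the same grasp; the last joint's range is limited). The gripper opens to 92 mm and grips with 3 to 60 N. Pads are 20 mm wide; open, the fingers measure 128 mm over their backs; the gripper's body (75 mm by 189 mm) begins 69 mm behind the grasp point.
Start: joints at [-1.232, 0.468, -0.012, 1.603, 0.006, 1.071, -0.056], TCP at [0.242, 0.603, 0.215] pointing down, gripper open.
Joint ranges: [-2.53, 2.53], [-0.31, 2.02], [-1.57, 1.55], [0.28, 2.44], [-1.29, 4.43], [0.15, 1.84], [-2.92, 2.92]. Speed limits (rad/s): [2.57, 2.57, 3.14, 3.14, 3.14, 3.14, 3.14].

### API

Orientations are given as a 3x3 rotation matrix whose columns are the frame's x, y, z axes.
In Python, from station import env, effector, solver, viewer, workorder, search_frame, tip_of gives the robot as it stands. Calls block until the motion is done:
- env.reach(position, orientation): joint-space move of the TCP to a pose.
- env.movel(position, frame=None, rate=0.15): straight line of the TCP; frame=None keeps the orientation; rate is the mean speed in m/s.
- env.goto_joints(angles): joint-space move.
- effector.release() and effector.grasp(squeeze=None): open the fingers fully, or close them until they stop; squeeze is the grip in N (None keeps the last).
- env.pause(seconds).
- solver.inverse_kinematics(position, orientation): joint angles nearest the present ones, or None.
- env.sense(): the state.
- viewer.read_camera(name): name is "scene" or "top"; returns (picture, depth): 400x640x3 uint8, red, green, blue; 400x640 float32, m along the optical axis (not along the pixel's ray), 0 where there is no reading.
- viewer.camera_info(name): a dict with "intrinsics" (3x3 intrinsics, pixels), "eye" and "rotation" of the camera in the world. Camera axes: x right, y up, looking along -z (the intrinsics and any distortion apply to the point x, -y, -z); pixel columns grow to the right and rows downward; lengths in m; the calibration is good to about 2 mm. A picture is of the moment at which its call begins. camera_info takes no time and is no camera call.
A pose or a line that the arm cannot do raises env.PlanningError and nothing moves.
- workorder.finish_job(): hands the job in; it is judged then, once.
Trained networks look in the newest picture that a camera, given by its name, has taken for a name from the list of things; names that differ only in an ending like _2 or _b are one class to them, and where a whole thing is asked for, a point or a joint stands for the part that bears it (a point fixed in the world has none). Each returns a list of dicts, best first, with "score" (0 to 1); they miss things now and then, are a little off and sometimes report something else, mostly with a low value. They report only what shows in the picture. A call takes as long as a camera call.
- search_frame(camera, name): "at" ([x, y, z] in m, in world coordinates, good to about 4 mm: the middle of the surface that is visible of it).
- tip_of(camera, name): "at" ([x, y, z] in m, in world coordinates, good to about 4 mm: a listed point, or the origin of a listed thing).
The state is a dict: "t": time; "joint_positions": joint angles; "joint_velocities": joint speeds; "tau": joint torques, N m; "ee_pos": TCP position; "tcp_rot": TCP orientation; "wrist_force": force on the tool from outside, world axes, zero at the start; "moment": the same for the moment, N m; "gripper_width": finger opening in m; "grasp_force": force on a finger pad.
Only numpy, scipy, OpenCV 4.12 (cv2) and the standard library are available. Lean on these libraries where they do the work, as an engineer would, in place of code of your own. Each camera call takes 0.05 s, during which the arm holds its last target. There are 200 camera calls.

## Working session

There is one attempt and no reset: what is moved stays moved. The work goes in short steps, each a Python script; the robot and the scene stay as the last script left them, time stands still between calls to the robot, and variables do not carry over. Pictures are saved under pics/ and viewed, at most 10 in all, crops included, and the job is handed in when it is done.

```bash
mkdir -p pics
python3 - <<'E'
from station import *
import cv2,numpy as np
for c in ("scene","top"):
    p,d=viewer.read_camera(c); cv2.imwrite(f"pics/{c}0.png",p[:,:,::-1]); np.savez(f"pics/{c}0.npz",p=p,d=d)
    i=viewer.camera_info(c); print(c,np.round(i["eye"],3),np.round(i["rotation"],3).tolist(),np.round(i["intrinsics"],1).tolist(),[k for k in i])
    for n in ("small_last","tray","handle","turntable_axis","hood_lip","stand","big_last"):
        print(n,"tip",[(np.round(r["at"],3).tolist(),round(r["score"],2)) for r in tip_of(c,n)[:2]],"sf",[(np.round(r["at"],3).tolist(),round(r["score"],2)) for r in search_frame(c,n)[:2]])
print(env.sense()["t"])
E
```

```text
scene [0.97  0.776 1.107] [[-0.869, -0.352, 0.348], [0.495, -0.64, 0.588], [0.016, 0.683, 0.73]] [[414.1, 0.0, 319.4], [0.0, 414.1, 200.6], [0.0, 0.0, 1.0]] ['intrinsics', 'eye', 'rotation']
small_last tip [([0.463, -0.322, -0.0], 0.58)] sf [([0.466, -0.304, 0.033], 0.64), ([0.69, -0.291, 0.078], 0.36)]
tray tip [([0.396, -0.114, -0.001], 0.58)] sf [([0.736, 0.059, 0.042], 0.95)]
handle tip [([0.653, -0.164, 0.133], 0.74)] sf [([0.739, 0.062, 0.044], 0.96)]
turntable_axis tip [([0.704, -0.019, 0.042], 0.71)] sf [([0.739, 0.06, 0.044], 0.83)]
hood_lip tip [([0.586, 0.134, 0.291], 0.81)] sf [([0.741, 0.123, 0.042], 0.76)]
stand tip [([0.706, -0.014, 0.0], 0.66)] sf [([0.743, 0.128, 0.043], 0.85), ([0.683, 0.436, 0.088], 0.58)]
big_last tip [([0.366, 0.358, 0.002], 0.88)] sf [([0.383, 0.372, 0.057], 0.96), ([0.396, 0.083, 0.04], 0.33)]
top [0.256 0.008 1.517] [[0.058, 0.975, -0.215], [-0.998, 0.058, -0.007], [0.006, 0.215, 0.977]] [[413.7, 0.0, 320.1], [0.0, 413.7, 199.6], [0.0, 0.0, 1.0]] ['intrinsics', 'eye', 'rotation']
small_last tip [([0.46, -0.324, -0.002], 0.82)] sf [([0.453, -0.318, 0.046], 0.72), ([0.679, -0.048, 0.039], 0.55)]
tray tip [([0.623, -0.045, 0.045], 0.81)] sf [([0.678, -0.046, 0.04], 0.96)]
handle tip [([0.648, -0.162, 0.127], 0.8)] sf [([0.68, -0.044, 0.04], 0.87)]
turntable_axis tip [([0.702, -0.016, 0.043], 0.75)] sf [([0.682, -0.045, 0.043], 0.86), ([0.542, 0.493, 0.047], 0.36)]
hood_lip tip [([0.587, 0.13, 0.293], 0.98)] sf [([0.677, 0.036, 0.044], 0.97)]
stand tip [([0.7, -0.017, 0.003], 0.74)] sf [([0.676, 0.035, 0.039], 0.97)]
big_last tip [([0.367, 0.355, 0.001], 0.85)] sf [([0.362, 0.34, 0.077], 0.93), ([0.392, -0.108, 0.065], 0.41)]
1.5
```

View pics/scene0.png

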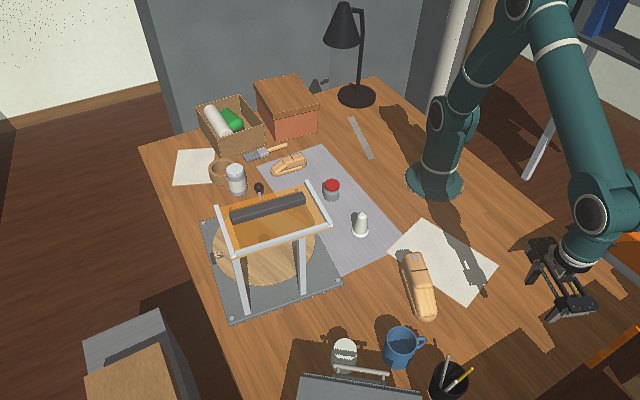

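View pics/top0.png

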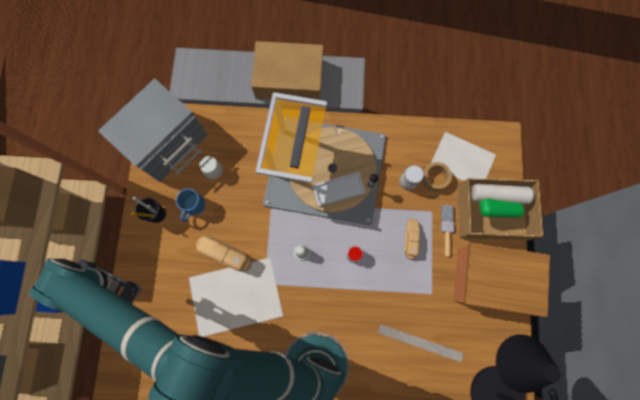

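The top view shows the small last at (412,238), lying lengthwise along the image rows. The tray is at (340,188), the ball at (374,181), the tin at (412,178), and the hood is left of the turntable. Next I'll get the exact yaw of the last and the tray from depth.

```bash
cat > h.py <<'E'
from station import *
import cv2,numpy as np
def cloud(c,d):
    i=viewer.camera_info(c);K=i["intrinsics"];v,u=np.mgrid[:400,:640]
    P=np.stack([(u-K[0,2])/K[0,0]*d,-(v-K[1,2])/K[1,1]*d,-d],-1)
    return P@np.array(i["rotation"]).T+np.array(i["eye"])
def near(W,xy,r,lo,hi):
    return (np.hypot(W[...,0]-xy[0],W[...,1]-xy[1])<r)&(W[...,2]>lo)&(W[...,2]<hi)
E
python3 - <<'E'
from h import *
for c in("top","scene"):
    f=np.load(f"pics/{c}0.npz");W=cloud(c,f["d"]);W[f["d"]==0]=9
    Q=W[near(W,(.46,-.32),.1,.012,.09)]
    T=Q[Q[:,2]>.045]
    r=cv2.minAreaRect(Q[:,:2].astype(np.float32)*1000);print(c,len(Q),"all",np.round(r[0]),np.round(r[1]),r[2],"top part",len(T),np.round(cv2.minAreaRect(T[:,:2].astype(np.float32)*1000)[0]),T.mean(0).round(3))
    m=Q[:,:2].mean(0);w,V=np.linalg.eigh(np.cov((Q[:,:2]-m).T));a=V[:,1]*np.sign(V[0,1]);s=(Q[:,:2]-m)@a
    print("axis",a.round(3),m.round(3),[(round(lo,3),round(Q[(s>=lo)&(s<lo+.015),2].max(initial=0),3)) for lo in np.arange(-.08,.08,.015)])
    S=f["p"][near(W,(.623,-.045),.12,-.1,.2)]
    for n,xy in(("tin",(.63,-.3)),):
        for h in(.03,.08,.15):
            B=W[near(W,(.46,-.32),.3,h,h+.6)];print(h,"y range other",B[:,1].min().round(3))
f=np.load("pics/top0.npz")
cv2.imwrite("pics/crop0.png",cv2.resize(f["p"][110:270,250:470,::-1],None,fx=3.6,fy=3.6,interpolation=2))
E
```

```text
top 511 all [ 461. -322.] [ 45. 145.] 86.22671508789062 top part 269 [ 446. -322.] [ 0.442 -0.322  0.054]
axis [ 0.997 -0.077] [ 0.458 -0.319] [(np.float64(-0.08), np.float64(0.03)), (np.float64(-0.065), np.float64(0.059)), (np.float64(-0.05), np.float64(0.061)), (np.float64(-0.035), np.float64(0.064)), (np.float64(-0.02), np.float64(0.064)), (np.float64(-0.005), np.float64(0.063)), (np.float64(0.01), np.float64(0.062)), (np.float64(0.025), np.float64(0.051)), (np.float64(0.04), np.float64(0.041)), (np.float64(0.055), np.float64(0.035)), (np.float64(0.07), np.float64(0.023))]
0.03 y range other -0.619
0.08 y range other -0.619
0.15 y range other -0.617
scene 471 all [ 466. -318.] [ 52. 146.] 83.47257232666016 top part 171 [ 448. -321.] [ 0.447 -0.318  0.053]
axis [ 0.992 -0.128] [ 0.466 -0.314] [(np.float64(-0.08), np.float64(0.031)), (np.float64(-0.065), np.float64(0.06)), (np.float64(-0.05), np.float64(0.058)), (np.float64(-0.035), np.float64(0.058)), (np.float64(-0.02), np.float64(0.059)), (np.float64(-0.005), np.float64(0.06)), (np.float64(0.01), np.float64(0.057)), (np.float64(0.025), np.float64(0.052)), (np.float64(0.04), np.float64(0.039)), (np.float64(0.055), np.float64(0.03)), (np.float64(0.07), np.float64(0.017))]
0.03 y range other -0.619
0.08 y range other -0.618
0.15 y range other -0.615
```

View pics/crop0.png

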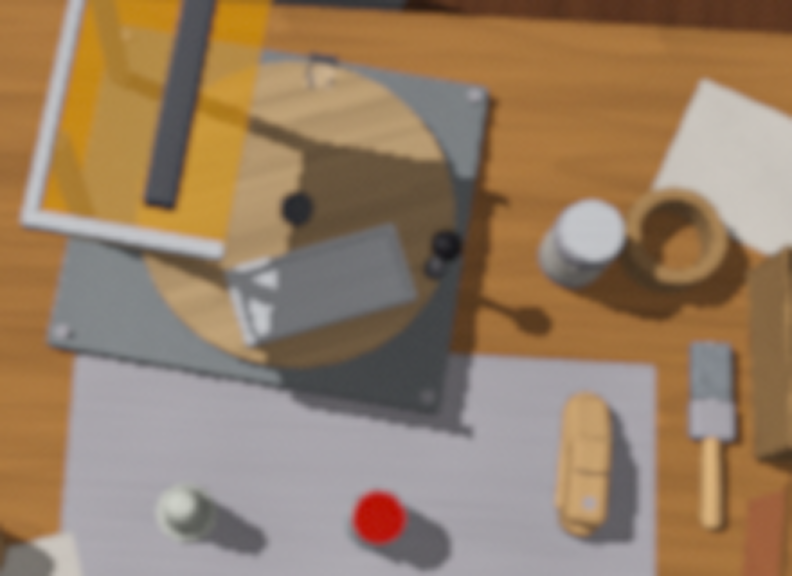

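The last's heel faces the robot: origin (0.461,-0.322), yaw about -4.6°. The tray's radial direction is 200.3°, with its centre near (0.623,-0.047). Now I'll pick it.

```bash
cat >> h.py <<'E'
def down(yaw):
    c,s=np.cos(yaw),np.sin(yaw);return np.array([[c,s,0],[s,-c,0],[0,0,-1.]])
def st(m=""):
    s=env.sense();print(m,"t",round(s["t"],2),"p",np.round(s["ee_pos"],3),"F",np.round(s["wrist_force"],1),"w",round(s["gripper_width"],4),"g",np.round(s["grasp_force"],1),"q",np.round(s["joint_positions"],2));return s
E
python3 - <<'E'
from h import *
r=np.deg2rad
for y in(-4.6,175.4): print(y,solver.inverse_kinematics([.449,-.321,.3],down(r(y))))
for y in(-69.7,110.3): print(y,solver.inverse_kinematics([.623,-.047,.2],down(r(y))))
a=r(-4.6); u=np.array([np.cos(a),np.sin(a)])
g=np.array([.461,-.322])-.012*u
s=env.sense(); env.movel([.242,.603,.36],rate=.3)
q=[solver.inverse_kinematics([*g,.36],down(r(y))) for y in(-4.6,175.4)]
y=[-4.6,175.4][int(np.argmin([9 if k is None else abs(k[6]) for k in q]))];print(y)
env.reach([*g,.36],down(r(y)));env.movel([*g,.1],rate=.25);st()
env.movel([*g,.021],rate=.1);st();effector.grasp(25);st("grasp")
env.movel([*g,.2],rate=.2);st("lift")
p,d=viewer.read_camera("scene");cv2.imwrite("pics/lift.png",p[60:340,150:550,::-1])
E
```

```text
-4.6 [-0.34925607  0.36974264  1.17366986  1.79648533 -0.36295079  1.21868561
 -0.72199991]
175.4 [-0.32830471  0.3533402   1.13672334  1.7956999  -0.34191068  1.2120494
  2.39840815]
-69.7 [-0.81106437  0.83280362  1.34476519  1.73555818 -0.84756754  1.29334177
 -2.05604983]
110.3 [-0.40879728  0.47909193  0.58458483  1.71291518 -0.29943665  1.03997335
  0.63152037]
-4.6
 t 6.63 p [ 0.45  -0.322  0.101] F [-0.  -0.1  0.3] w 0.0922 g 0.0 q [ 0.03  0.52  0.69  1.97 -0.46  0.8  -0.68]
 t 7.58 p [ 0.449 -0.321  0.021] F [ 0.3  0.1 -0.7] w 0.0919 g 0.0 q [ 0.11  0.65  0.59  1.99 -0.57  0.67 -0.59]
grasp t 8.41 p [ 0.449 -0.321  0.021] F [-0.4 -1.  -0.2] w 0.0396 g 25.0 q [ 0.11  0.65  0.59  1.99 -0.57  0.67 -0.59]
lift t 9.45 p [ 0.448 -0.32   0.199] F [ 0.1  0.6 -2.7] w 0.0397 g 25.0 q [-0.06  0.39  0.79  1.9  -0.32  0.99 -0.78]
```

View pics/lift.png

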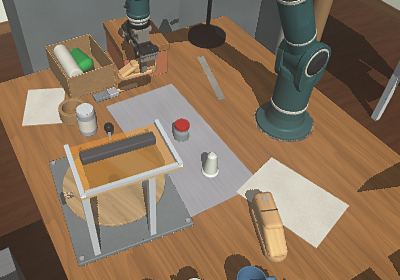

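The last is held (39.6 mm) and lifted clear. I'll place it next.

Run:
```python
from h import *
r=np.deg2rad
qs={}
for y in(-69.7,110.3):
    k=solver.inverse_kinematics([.5,-.16,.25],down(r(y)));qs[y]=k;print(y,None if k is None else np.round(k,2))
ax=np.array([.703,-.017]);tr=ax+.085*np.array([np.cos(r(200.3)),np.sin(r(200.3))])
y=min(qs,key=lambda k:9 if qs[k] is None else abs(qs[k][6]))
u=np.array([np.cos(r(y)),np.sin(r(y))]);g=tr-.012*u;print(y,g)
env.reach([.5,-.16,.25],down(r(y)));st()
env.movel([*g,.2],rate=.2);st()
env.movel([*g,.085],rate=.15);st("above")
for z in np.arange(.075,.059,-.002):
    env.movel([*g,z],rate=.06);s=env.sense()
    if s["wrist_force"][2]>2: break
st("down");np.save("g.npy",g)
p,d=viewer.read_camera("top");cv2.imwrite("pics/place.png",cv2.resize(p[110:270,250:470,::-1],None,fx=3,fy=3))
```

```text
-69.7 [-0.63  0.33  1.08  1.92 -0.33  1.09 -2.2 ]
110.3 [-0.07  0.22  0.36  1.89 -0.09  1.05  0.69]
110.3 [ 0.62744267 -0.0577442 ]
 t 10.82 p [ 0.5   -0.161  0.249] F [ 0.1  0.  -2.2] w 0.0403 g 25.0 q [-0.07  0.22  0.36  1.89 -0.09  1.05  0.69]
 t 11.82 p [ 0.627 -0.059  0.2  ] F [-0.1 -0.1 -2.4] w 0.0399 g 25.0 q [-0.18  0.45  0.3   1.69 -0.15  1.03  0.52]
above t 12.74 p [ 0.628 -0.058  0.086] F [-0.1  0.8 -1.9] w 0.0395 g 25.0 q [-0.16  0.59  0.27  1.76 -0.2   0.82  0.56]
down t 14.56 p [ 0.628 -0.058  0.065] F [-4.3 -0.4 10.4] w 0.0398 g 25.0 q [-0.15  0.62  0.26  1.77 -0.21  0.78  0.57]
```

View pics/place.png

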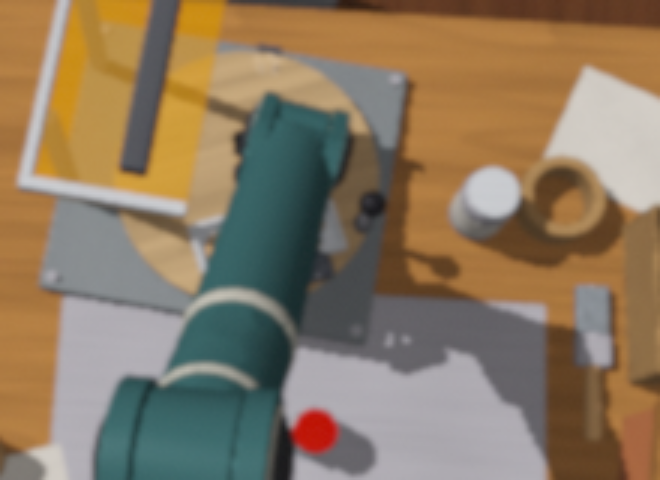

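The arm hides the tray in this view, but contact came at exactly the expected height (0.065 m). I'll release, retreat and look.

Run:
```python
from h import *
g=np.load("g.npy")
effector.release();env.movel([*g,.2],rate=.2);env.movel([.45,-.13,.25],rate=.25);st()
p,d=viewer.read_camera("top")
for n in("small_last","tray","handle","turntable_axis"):print(n,[(np.round(q["at"],3).tolist(),round(q["score"],2)) for q in tip_of("top",n)[:2]])
W=cloud("top",d);W[d==0]=9
Q=W[near(W,(.623,-.047),.09,.065,.12)];r=cv2.minAreaRect(Q[:,:2].astype(np.float32)*1000);print(len(Q),r,Q[:,2].max())
cv2.imwrite("pics/placed.png",cv2.resize(p[110:270,250:470,::-1],None,fx=3,fy=3))
```

```text
t 17.27 p [ 0.451 -0.129  0.25 ] F [ 0.8  0.6 -0.4] w 0.092 g 0.0 q [-0.12  0.11  0.36  2.01 -0.05  1.03  0.61]
small_last [([0.621, -0.046, 0.044], 0.76)]
tray [([0.62, -0.046, 0.044], 0.89), ([0.589, 0.132, 0.291], 0.68)]
handle [([0.648, -0.165, 0.129], 0.82), ([0.702, -0.021, 0.001], 0.48)]
turntable_axis [([0.703, -0.018, 0.042], 0.61), ([0.682, 0.424, -0.001], 0.31)]
439 ((622.5759887695312, -46.77477264404297), (41.51589584350586, 144.46180725097656), 20.95294189453125) 0.10545955351882008
```

View pics/placed.png

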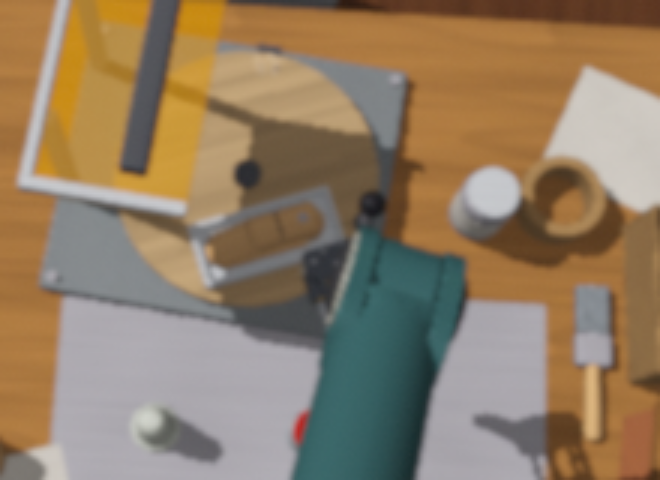

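The last lies flat and centred in the tray, matching tray angle to within 1°. Next is the handle: check reachability along the arc.

```bash
cat >> h.py <<'E'
def lean(a,L,f):
    y=f*np.array([-np.sin(a),np.cos(a),0]);z=np.array([np.sin(L)*np.cos(a),np.sin(L)*np.sin(a),-np.cos(L)])
    return np.stack([np.cross(y,z),y,z],1)
AX=np.array([.703,-.0175])
def ball(th): return np.array([AX[0]+.155*np.cos(th),AX[1]+.155*np.sin(th),.130])
def pose(th,a,L,f,back=0):
    R=lean(a,L,f);return ball(th)+(.019-back)*R[:,2],R
E
python3 - <<'E'
from h import *
r=np.deg2rad
for f in(1,-1):
  for L in(28,32):
    for a0,a1 in((25,-10),(5,-7)):
        print(f,L,a0)
        for t in(0,.33,.66,1):
            k=solver.inverse_kinematics(*pose(r(250.2+t*(133-250.2)),r(a0+t*(a1-a0)),r(L),f));print("   ",None if k is None else np.round(k,2))
        k=solver.inverse_kinematics(*pose(r(250.2),r(a0),r(L),f,.1));print("   pre",None if k is None else np.round(k,2))
E
```

```text
1 28 25
    [ 0.57  0.53 -0.28  1.9  -0.51  0.42  2.79]
    [ 0.53  0.38 -0.35  2.17 -0.45  0.19  2.46]
    [ 0.34  0.34 -0.47  2.26  1.13  0.18  0.46]
    [-0.58  0.39  0.29  2.16  0.6   0.22  0.5 ]
   pre [ 0.42  0.34 -0.01  1.93 -0.63  0.63  2.89]
1 28 5
    [ 0.44  0.48 -0.21  1.98 -0.31  0.24  2.22]
    [ 0.75  0.44 -0.69  2.18  0.99  0.22  0.83]
    [ 0.11  0.31 -0.24  2.27  1.06  0.17  0.39]
    [-0.55  0.38  0.27  2.16  0.56  0.19  0.6 ]
   pre [ 0.29  0.27  0.02  2.03 -0.46  0.43  2.35]
1 32 25
    [ 0.7   0.55 -0.41  1.93 -0.56  0.36  2.89]
    [ 1.01  0.55 -0.92  2.18  1.09  0.18  1.05]
    [ 0.86  0.57 -1.1   2.28  1.69  0.5   0.04]
    [-0.54  0.38  0.23  2.2   1.17  0.2  -0.07]
   pre [ 1.28  0.61 -1.09  1.93  0.28  0.5   2.17]
1 32 5
    [ 0.83  0.58 -0.69  2.    0.79  0.2   1.25]
    [ 0.92  0.51 -0.89  2.22  1.55  0.27  0.34]
    [ 0.66  0.46 -0.88  2.29  1.68  0.41 -0.11]
    [-0.53  0.38  0.23  2.2   1.19  0.17 -0.04]
   pre [ 0.45  0.26 -0.14  2.08 -0.58  0.33  2.49]
-1 28 25
    [ 0.04  0.53  0.4   1.94 -1.07  0.62  0.09]
    [ 0.    0.36  0.26  2.2  -1.13  0.33 
[... 168 characters left out ...]
0.04  0.49  0.39  2.01 -1.07  0.4  -0.27]
    [-0.08  0.34  0.27  2.23 -1.06  0.2  -0.39]
    [-0.71  0.35  0.71  2.32 -1.21  0.17 -0.55]
    [-0.86  0.44  0.66  2.18 -0.39  0.17 -1.63]
   pre [-0.15  0.29  0.54  2.06 -0.77  0.5  -0.52]
-1 32 25
    [ 0.1   0.52  0.35  1.97 -1.21  0.61  0.25]
    [ 0.43  0.37 -0.22  2.21 -1.21  0.18  0.08]
    [ 0.31  0.33 -0.43  2.31  1.8   0.16  2.92]
    [-1.12  0.55  0.96  2.23 -1.23  0.18 -0.92]
   pre [ 0.04  0.35  0.5   2.   -1.01  0.73  0.1 ]
-1 32 5
    [ 0.06  0.47  0.28  2.05 -1.28  0.33 -0.03]
    [ 1.19  0.84 -1.32  2.2   1.66  0.66 -2.74]
    [ 0.09  0.31 -0.22  2.32  1.79  0.15  2.8 ]
    None
   pre [-0.11  0.27  0.5   2.12 -0.96  0.44 -0.32]
```

Run:
```python
from h import *
r=np.deg2rad
for f in(1,-1):
  for L in(25,28):
    for th in(133,155,180):
      print(f,L,th,[(a,None if (k:=solver.inverse_kinematics(*pose(r(th),r(a),r(L),f))) is None else np.round(k[4:],2).tolist()) for a in(-50,-30,-10,10,30,50)])
print([np.round(solver.inverse_kinematics(*pose(r(th),r(a),r(12),-1)),2).tolist() for th,a in((250,25),(230,20),(210,10),(190,5),(170,0),(150,0))])
```

```text
1 25 133 [(-50, [0.51, 0.64, -0.12]), (-30, [0.54, 0.45, 0.2]), (-10, [0.43, 0.28, 0.69]), (10, [0.04, 0.2, 1.48]), (30, [-0.36, 0.27, 2.29]), (50, [-0.52, 0.43, 2.83])]
1 25 155 [(-50, [0.56, 0.58, -0.12]), (-30, [0.6, 0.39, 0.2]), (-10, [0.44, 0.22, 0.75]), (10, [-0.12, 0.17, 1.72]), (30, [-0.46, 0.26, 2.48]), (50, [0.64, 0.49, 1.91])]
1 25 180 [(-50, [0.57, 0.5, -0.02]), (-30, [0.57, 0.31, 0.35]), (-10, [0.27, 0.17, 1.05]), (10, [-0.31, 0.18, 2.05]), (30, [-0.6, 0.31, 2.75]), (50, [0.52, 0.51, 2.14])]
1 28 133 [(-50, [0.59, 0.64, -0.21]), (-30, [0.66, 0.42, 0.07]), (-10, [0.6, 0.22, 0.5]), (10, [0.73, 0.17, 0.83]), (30, [-0.41, 0.19, 2.37]), (50, [0.76, 0.46, 1.76])]
1 28 155 [(-50, [0.65, 0.57, -0.22]), (-30, [0.75, 0.36, 0.03]), (-10, [0.65, 0.16, 0.52]), (10, [0.97, 0.17, 0.69]), (30, [-0.55, 0.2, 2.6]), (50, [0.6, 0.43, 1.97])]
1 28 180 [(-50, [0.68, 0.48, -0.15]), (-30, [0.76, 0.27, 0.14]), (-10, [0.98, 0.16, 0.35]), (10, [0.98, 0.18, 0.84]), (30, [-0.7, 0.26, 2.88]), (50, [-0.31, 0.42, 2.9])]
-1 25 133 [(-50, [0.03, 0.56, -2.84]), (-30, [-0.03, 0.38, -2.42]), (-10, [-0.28, 0
[... 564 characters left out ...]
15, -0.89]), (30, [-0.99, 0.29, -0.25]), (50, [-0.99, 0.52, 0.12])]
-1 28 155 [(-50, [1.47, 1.42, 2.44]), (-30, [0.02, 0.25, -2.42]), (-10, [-1.28, 0.32, -0.77]), (10, [-1.12, 0.17, -0.45]), (30, [-1.09, 0.31, -0.06]), (50, [-1.02, 0.55, 0.24])]
-1 28 180 [(-50, [0.17, 0.38, -2.82]), (-30, [-0.17, 0.19, -2.11]), (-10, [-1.22, 0.19, -0.65]), (10, [-1.08, 0.17, -0.33]), (30, [-1.12, 0.4, 0.11]), (50, [-1.01, 0.63, 0.37])]
[[-0.11, 0.58, 0.49, 1.79, -0.6, 0.76, -0.41], [-0.15, 0.5, 0.49, 1.93, -0.57, 0.67, -0.53], [-0.26, 0.42, 0.5, 2.04, -0.5, 0.58, -0.81], [-0.37, 0.38, 0.49, 2.11, -0.42, 0.53, -1.07], [-0.5, 0.37, 0.5, 2.11, -0.34, 0.51, -1.34], [-0.58, 0.41, 0.49, 2.06, -0.31, 0.53, -1.47]]
```

```bash
cat > run.py <<'E'
from h import *
r=np.deg2rad
def prof(th):
    return r(np.interp(th,[133,180,250],[-8,5,25])),r(np.interp(th,[133,136,170,250],[26,26,12,12]))
def P(th,back=0):
    a,L=prof(th);return pose(r(th),a,L,-1,back)
E
python3 - <<'E'
from run import *
p,R=P(250.4,.12);env.reach(p,R);st("pre")
env.movel(*P(250.4),rate=.15);st("at");effector.grasp(12);s=st("grip")
if .025<s["gripper_width"]<.036:
    for th in np.arange(245,179,-6.5):
        try: env.movel(*P(th),rate=.08)
        except env.PlanningError as e: print("plan",th,e);break
        s=st(f"{th:.1f}")
        if np.linalg.norm(s["wrist_force"])>35: print("high");break
p,d=viewer.read_camera("top");cv2.imwrite("pics/turn1.png",cv2.resize(p[100:280,230:470,::-1],None,fx=3,fy=3))
for n in("small_last","handle","tray"):print(n,[(np.round(q["at"],3).tolist(),round(q["score"],2)) for q in tip_of("top",n)[:2]])
E
```

```text
pre t 18.57 p [ 0.632 -0.172  0.229] F [ 0.1 -0.2  0.5] w 0.0917 g 0.0 q [-0.14  0.41  0.55  1.74 -0.45  0.94 -0.52]
at t 19.52 p [ 0.655 -0.162  0.112] F [ 0.  -0.6  0.5] w 0.0918 g 0.0 q [-0.09  0.58  0.47  1.78 -0.58  0.76 -0.42]
grip t 20.46 p [ 0.655 -0.162  0.111] F [ 0.1 -1.3 -0.4] w 0.0313 g 12.0 q [-0.09  0.58  0.47  1.78 -0.58  0.76 -0.42]
245.0 t 20.79 p [ 0.641 -0.157  0.111] F [ 0.1 -2.8 -1.5] w 0.0308 g 12.0 q [-0.1   0.56  0.48  1.82 -0.58  0.73 -0.45]
238.5 t 21.16 p [ 0.625 -0.149  0.111] F [-3.3 -3.8 -2.3] w 0.0309 g 12.0 q [-0.13  0.53  0.49  1.87 -0.58  0.71 -0.48]
232.0 t 21.52 p [ 0.611 -0.14   0.111] F [-3.3 -5.4 -0.4] w 0.0308 g 12.0 q [-0.16  0.51  0.5   1.92 -0.58  0.68 -0.52]
225.5 t 21.89 p [ 0.595 -0.126  0.111] F [-12.7  -1.    7.9] w 0.0313 g 12.0 q [-0.19  0.48  0.51  1.96 -0.58  0.66 -0.56]
219.0 t 22.26 p [ 0.585 -0.114  0.111] F [-8.2 -2.3  3.4] w 0.0312 g 12.0 q [-0.23  0.46  0.53  2.   -0.57  0.64 -0.61]
212.5 t 22.62 p [ 0.575 -0.099  0.111] F [-4.2 -2.7  0.2] w 0.0306 g 12.0 q [-0.28  0.44  0.54  2.03 -0.57  0.61 -0.67]
206.0 t 22.99 p [ 0.567 -0.084  0.111] F [-3.1 -0.9 -1.3] w 0.0313 g 12.0 q [-0.33  0.42  0.56  2.06 -0.56  0.59 -0.73]
199.5 t 23.36 p [ 0.561 -0.068  0.111] F [-0.9 -0.5 -5.7] w 0.0307 g 12.0 q [-0.38  0.41  0.58  2.08 -0.55  0.57 -0.8 ]
193.0 t 23.73 p [ 0.556 -0.052  0.111] F [-0.4  0.1 -8.5] w 0.0309 g 12.0 q [-0.43  0.4   0.6   2.1  -0.54  0.56 -0.88]
186.5 t 24.09 p [ 0.552 -0.035  0.111] F [-3.6 -1.9 -4.6] w 0.0312 g 12.0 q [-0.49  0.4   0.62  2.12 -0.52  0.55 -0.95]
180.0 t 24.46 p [ 0.552 -0.015  0.111] F [-0.3  7.1 -6.9] w 0.0308 g 12.0 q [-0.55  0.4   0.64  2.12 -0.52  0.54 -1.03]
small_last [([0.654, 0.048, 0.044], 0.56)]
handle []
tray [([0.649, 0.048, 0.044], 0.73)]
```

View pics/turn1.png

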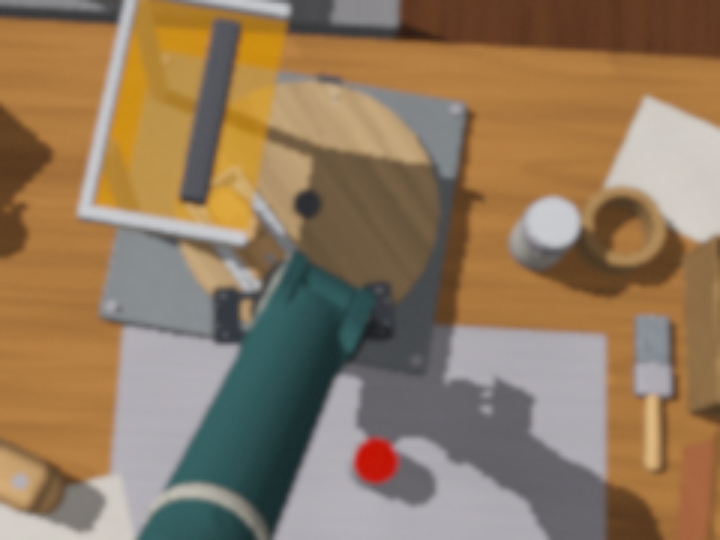

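The turntable is following and the last is still in the tray; the gripper sits clear in front of the hood lip. I'll continue to the stop under the hood.

Run:
```python
from run import *
for th in np.append(np.arange(175,134,-4.5),133):
    try: env.movel(*P(th),rate=.06)
    except env.PlanningError as e: print("plan",th,e);break
    s=st(f"{th:.1f}")
    if np.linalg.norm(s["wrist_force"])>30: print("high");break
p,d=viewer.read_camera("scene");cv2.imwrite("pics/turn2.png",cv2.resize(p[130:340,150:450,::-1],None,fx=2.5,fy=2.5))
for n in("small_last","tray"):print(n,[(np.round(q["at"],3).tolist(),round(q["score"],2)) for q in tip_of("scene",n)[:2]])
```

```text
175.0 t 25.03 p [ 0.552 -0.004  0.111] F [-2.2 -0.9 -6.2] w 0.0312 g 12.0 q [-0.59  0.4   0.65  2.12 -0.51  0.54 -1.09]
170.5 t 25.38 p [0.555 0.01  0.112] F [ 0.4  5.9 -7.4] w 0.0309 g 12.0 q [-0.63  0.4   0.67  2.12 -0.5   0.54 -1.14]
166.0 t 25.73 p [0.557 0.02  0.112] F [-2.2 -0.8 -5.4] w 0.0311 g 12.0 q [-0.66  0.4   0.67  2.14 -0.51  0.5  -1.18]
161.5 t 26.09 p [0.561 0.032 0.112] F [-2.6  0.6 -4.6] w 0.0315 g 12.0 q [-0.7   0.4   0.68  2.15 -0.52  0.45 -1.22]
157.0 t 26.45 p [0.566 0.043 0.112] F [-2.  -0.8 -4.6] w 0.0311 g 12.0 q [-0.74  0.4   0.69  2.16 -0.53  0.41 -1.26]
152.5 t 26.81 p [0.572 0.054 0.112] F [-0.5 -0.2 -3.4] w 0.031 g 12.0 q [-0.77  0.4   0.69  2.17 -0.54  0.37 -1.3 ]
148.0 t 27.17 p [0.579 0.064 0.112] F [-0.9  0.7 -4. ] w 0.0307 g 12.0 q [-0.81  0.41  0.71  2.18 -0.55  0.33 -1.34]
143.5 t 27.52 p [0.586 0.074 0.113] F [-1.8 -2.1 -2.4] w 0.0307 g 12.0 q [-0.85  0.42  0.72  2.18 -0.56  0.29 -1.38]
139.0 t 27.88 p [0.595 0.083 0.113] F [  4.4  -2.  -10. ] w 0.0312 g 12.0 q [-0.89  0.44  0.74  2.18 -0.57  0.25 -1.42]
134.5 t 28.24 p [0.604 0.093 0.113] F [  9.3   0.  -13.5] w 0.0311 g 12.0 q [-0.93  0.46  0.76  2.17 -0.58  0.24 -1.46]
133.0 t 28.49 p [0.605 0.094 0.113] F [-4.9 -5.   0.9] w 0.0306 g 12.0 q [-0.94  0.47  0.77  2.16 -0.58  0.25 -1.47]
small_last [([0.722, 0.069, 0.043], 0.64)]
tray [([0.711, 0.063, 0.046], 0.62), ([0.6, 0.093, 0.129], 0.32)]
```

View pics/turn2.png

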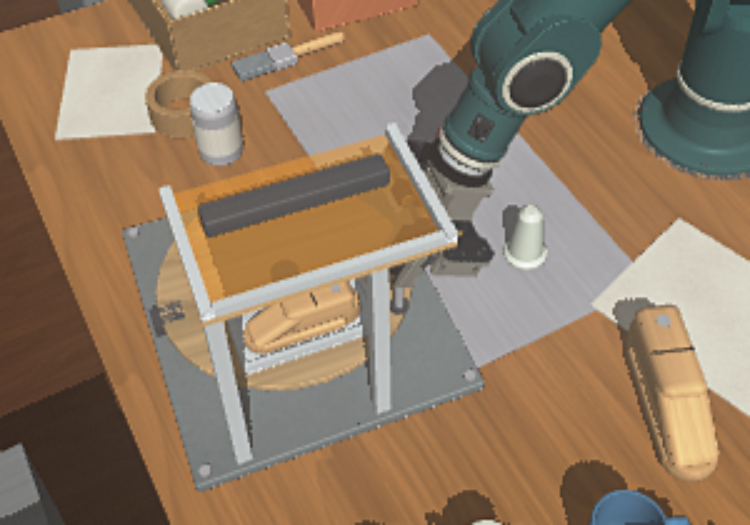

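The tray is under the hood (about (300,325)) with the last in it, and the fingers still hold the ball at (400,280). The force reversal at the end suggests it passed the hump into the stop. Release, back out along the tool axis, and check.

Run:
```python
from run import *
effector.release();env.pause(.5);st("open")
env.movel(*P(133,.13),rate=.12);st("back")
p,_=P(133,.13);env.movel([p[0]-.08,p[1]-.05,p[2]+.05],rate=.15);st("away")
env.pause(.5)
for c in("scene","top"):
    p,d=viewer.read_camera(c)
    for n in("small_last","tray","handle"):print(c,n,[(np.round(q["at"],3).tolist(),round(q["score"],2)) for q in tip_of(c,n)[:2]])
    if c=="scene":
        cv2.imwrite("pics/end.png",cv2.resize(p[130:340,150:450,::-1],None,fx=2.5,fy=2.5))
        W=cloud(c,d);W[d==0]=9;Q=W[near(W,(.713,.067),.1,.062,.12)];r=cv2.minAreaRect(Q[:,:2].astype(np.float32)*1000);print(len(Q),r,Q[:,2].max())
        B=W[near(W,(.597,.096),.05,.12,.17)];print("ball",len(B),B.mean(0).round(3))
```

```text
open t 30.13 p [0.606 0.095 0.113] F [ 0.5 -1.   0.6] w 0.092 g 0.0 q [-0.94  0.47  0.77  2.16 -0.58  0.24 -1.47]
back t 31.37 p [0.549 0.103 0.229] F [0.1 0.8 0.3] w 0.0921 g 0.0 q [-1.59  0.27  1.42  2.2  -0.24  0.48 -1.75]Traceback (most recent call last):
  File "<stdin>", line 4, in <module>
station.PlanningError: the arm cannot follow that straight line within its joint ranges
```

The tool is already clear of the handle, so I'll look from here.

Run:
```python
from run import *
for c in("scene","top"):
    p,d=viewer.read_camera(c)
    for n in("small_last","tray","handle"):print(c,n,[(np.round(q["at"],3).tolist(),round(q["score"],2)) for q in tip_of(c,n)[:2]])
    if c=="scene":
        cv2.imwrite("pics/end.png",cv2.resize(p[130:340,150:450,::-1],None,fx=2.5,fy=2.5))
        W=cloud(c,d);W[d==0]=9;Q=W[near(W,(.713,.067),.1,.062,.12)];r=cv2.minAreaRect(Q[:,:2].astype(np.float32)*1000);print(len(Q),r,Q[:,2].max())
        B=W[near(W,(.597,.096),.05,.12,.17)];print("ball",len(B),B.mean(0).round(3))
```

```text
scene small_last [([0.719, 0.067, 0.043], 0.75), ([0.387, 0.072, 0.0], 0.45)]
scene tray [([0.711, 0.064, 0.046], 0.55), ([0.545, 0.487, 0.002], 0.53)]
scene handle [([0.597, 0.092, 0.132], 0.75)]
607 ((719.6058349609375, 71.05888366699219), (42.924373626708984, 145.32012939453125), 79.3166732788086) 0.10422846332077951
ball 33 [0.603 0.106 0.133]
top small_last [([0.7, -0.408, 0.0], 0.5), ([0.717, 0.064, 0.044], 0.39)]
top tray [([0.716, 0.067, 0.046], 0.83), ([0.699, -0.409, 0.002], 0.48)]
top handle [([0.598, 0.095, 0.128], 0.62), ([0.683, 0.426, -0.001], 0.6)]
```

View pics/end.png

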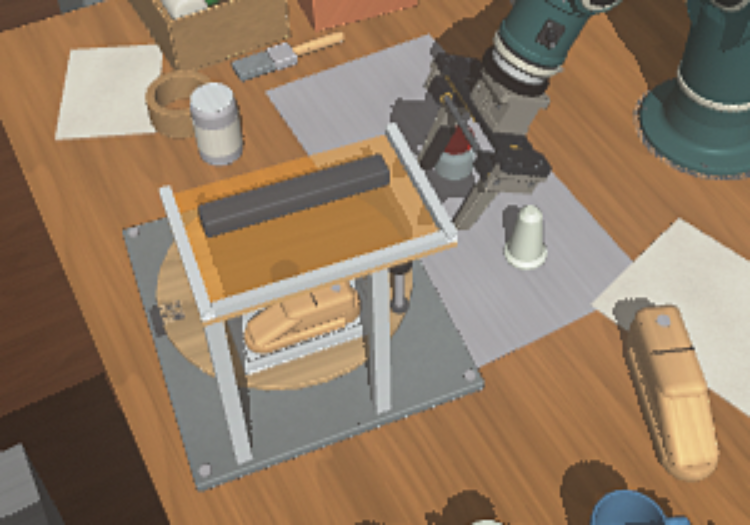

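The tray sits square under the hood with the last flat in it. The ball is at a bearing of 133.5° (133.2° expected), and the gripper stands free in front of the hood.

```bash
python3 -c "
from h import *
st();print(workorder.finish_job())"
```

```text
t 31.77 p [0.549 0.102 0.23 ] F [-0.  -0.4 -0.3] w 0.0916 g 0.0 q [-1.59  0.27  1.42  2.2  -0.24  0.48 -1.75]
the job is handed in; nothing more can be done
None
```

The small last is lying flat in the tray, the turntable measures at its click stop under the hood, the gripper has let go, and I handed the job in at about 32 s; the hand-in call returned no verdict.

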